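# Bring a spread snap ring to the groove of a bare axle stub

### The job

Squeeze the orange handles of the snap-ring pliers so that the ring on their tips is fully spread, lift them upright out of their stand, and lower the spread ring, without forcing it, over the end of the axle stub that has no ring yet until it is level with the groove and centred round it, clear of the shaft. Keep it spread all the while it is round the shaft, and finish while still holding the pliers squeezed with the ring at the groove: do not let it snap in and do not let go. Leave the other things on the bench where they are.

Things in the scene. Friction and masses are not known exactly. Their poses are not given: they have to be found in the camera images.
- pliers_grip (a point): Grip point of the upright snap-ring pliers (0.2 kg), midway between the 2 orange handles (each 15 mm wide; from 30 mm below to 28 mm above this point). z up the pliers, handles apart and squeezed along y, ring sticks out along +x. Width over the handles here 53 mm relaxed, 36 mm (parallel) at the stop. Dark cross bar's top 61 mm below
- ring_center (a point): Centre of the steel snap ring, level on the pliers' tips and never off them: 120 mm below pliers_grip and 19.5 mm along the pliers' +x; same axes. Wire 3.5 mm thick. Spread: opening 27.5 mm round, outside 40 mm. Relaxed: opening pinched to 15.5 mm along y, will not pass the axle. Tips end 4 mm below the ring's middle plane
- handle_left (a joint): Squeeze of the pliers (angle of one handle, rad; both move alike): 0 relaxed, 0.12 (0.13 if squeezed hard) at the stop = ring fully spread. Takes 3 N at first, 8 N at the stop, where more squeeze does no harm; springs back when let go
- stand: Stand of the pliers, fixed: black base 85 x 96 x 10 mm, two aluminium posts 83 mm tall, 42 mm apart; origin at the underside below the cross bar, axes as the pliers'. The ends of the 54 mm cross bar rest in upright guides, 14 mm deep, 1 mm play: the pliers come straight up, the ring (spread too) passes between the posts; raised 100 mm all is clear
- groove (a point): Middle of the groove of the bare axle stub, on its axis, z up. The stub is a fixed upright steel shaft 20 mm in diameter on a blue flange (76 mm square, 20 mm tall); its top is 75 mm above the bench, 15 mm above this point. The dark groove is 15 mm in diameter and 10 mm high (60 mm above the bench at its middle)
- axle_bare: The bare axle stub with its blue flange, origin at the underside's centre (groove 60 mm above)
- axle_done: A like axle stub that already wears a brass-coloured ring in its groove: leave it alone. Origin at the underside's centre; 75 mm tall, flange 76 mm square
- driver_small: small screwdriver with a green handle, 137 mm long, lying loose: leave it
- pliers: flat pliers with blue handles, 129 mm, lying loose on the bench: leave them
- tape_kapton: yellow tape roll, 60 mm: leave it
- sensor_13: turned metal sensor body, 38 mm: leave it
- jar_dark: dark jar, 48 mm wide, 70 mm tall: leave it

How it is judged (in metres and radians):
On the way, in this order (a step that is already met when the one before it is completed fails the run):
1. the pliers are lifted upright out of the stand with the ring spread (value of joint handle_left above 0.1 rad and height (world z) of ring_center above 0.085 m and angle between ring_center's own z axis and vertical below 0.25 rad), for 0.1 s.
2. the spread ring is over the end of the bare axle stub (value of joint handle_left above 0.1 rad and horizontal distance between ring_center and groove below 0.005 m and z of ring_center in the frame of groove between 0.006 and 0.06 m), for 0.05 s.
At the end, for the whole second after the job is handed in: Still held squeezed in the fingers (handle above 0.1 of 0.12 rad), pliers upright within 0.15 rad; ring centre within 3.5 mm of the bare stub's axis and 3.2 mm of the groove's mid-height; nothing touches the bare stub (value of joint handle_left above 0.1 rad and horizontal distance between ring_center and groove below 0.0035 m and z of ring_center in the frame of groove between -0.0032 and 0.0032 m and angle between ring_center's own z axis and vertical below 0.15 rad and contact force between axle_bare and anything else below 0.5 N and contact force between the fingers and anything else above 3 N); the arm keeps its last pose, push and grip.
It fails at once if the ring is let close round the shaft (value of joint handle_left below 0.08 rad and horizontal distance between ring_center and groove below 0.012 m and z of ring_center in the frame of groove below 0.014 m).
It fails at once if the bare axle stub is pushed with more than 15 N (contact force between axle_bare and anything else above 15 N).
It fails at once if the axle stub that already has its ring is touched hard (over 5 N) (contact force between axle_done and anything else above 5 N).
It fails at once if another thing on the bench is moved by more than 2 cm (distance of any of driver_small, pliers, tape_kapton, sensor_13, jar_dark from where it was at the start of the episode above 0.02 m).
It also fails if it takes over 35 s, if anything falls off the work surface, if the arm or the gripper's body presses on something with over 40 N, if the wrist force passes 120 N, or if a joint passes its speed limit or range.

### The arm

A 6-joint arm with a two-finger parallel gripper is mounted at the origin on a cart in front of the work surface, level with it; the furniture and walls round the work are solid. World frame = base frame: x ahead of the robot, y to its left, z up, the work surface at z = 0. Lengths are in mm, angles in rad, forces in N, time in s.
With the tool pointing down it reaches from about 300 to 775 mm from the base axis. Payload 14.6 kg.
Tool frame: the origin (TCP) lies between the finger pads; the fingertips stand 25 mm ahead of it and the grasp point (between the pads) lies 6 mm ahead of it; z points along the fingers, y is the line along which they close (so a half turn about z gives the same grasp; the last joint's range is limited). The gripper opens to 94 mm and grips with 3 to 60 N. Pads are 16 mm wide; open, the fingers measure 119 mm over their backs; the gripper's body (75 mm by 177 mm) begins 78 mm behind the grasp point.
Start: joints at [1.159, 0.3, 1.521, -0, 1.321, -0.067], TCP at [185.902, 517.62, 230.446] pointing down, gripper open.
Joint ranges: [-3.03, 3.03], [-0.79, 2.21], [0.23, 2.52], [-1.04, 4.18], [0, 3.07], [-2.55, 2.55]. Speed limits (rad/s): [2.22, 2.22, 2.57, 3.14, 3.14, 3.14].

### API

Orientations are given as [roll, pitch, yaw] about the fixed x, y, z axes, in that order (R = Rz(yaw) Ry(pitch) Rx(roll)).
In Python, from cell import manip gives the robot as it stands. The module is installed in compiled form; this text tells all that it offers.
- The arm moves only by the tool step_arm, never from a script. Its argument "series" is one flat list of numbers, 5 for each row, row after row: the shift along the world's x, y, z in mm, then the turn about the world's z in rad, then the closure, from 0 (fully open) to 1 (shut). In form: [dx, dy, dz, spin, jaw, dx, dy, dz, spin, jaw, ...]. A call has 1 to 20 rows; each row shifts and turns the commanded pose from where the row before left it; what a row does not reach is not made up. A row lasts 1/8 s, in which the tool goes at most 62.5 mm and 10.7 degrees, less where a joint would pass 70% of its speed; a pose out of reach is approached as far as the arm can. A call is refused whole if a number of a shift passes 62.5 or a number of a turn 0.188, either way. A call with a gripper value outside its range is refused whole. The fingers move at their own pace and stop on an object; "squeeze" is the grip in N (left out, the last holds). Time passes only in rows, so rows that do not move let the fingers close. It gives the time, the measured TCP pose, the force, the opening and the grip force at its end, in the units of the state.
- manip.read_state(): the state, without advancing time (a new reading comes with each control period).
- manip.camera(name): name is "side" or "top"; returns (picture, depth): 384x512x3 uint8, blue, green, red; 384x512 float32, mm along the optical axis (not along the pixel's ray), 0 where there is no reading.
- manip.camera_info(name): a dict with "fovy" (degrees; the focal length in pixels is half the picture's height over the tangent of half this angle, whatever the lens; pixels are square), "cx", "cy" (the principal point, pixels), "eye" and "orientation" of the camera in the world. Camera axes: x right, y down, z forward; pixel columns grow to the right and rows downward; lengths in mm; the calibration is good to about 2 mm. A picture is of the moment at which its call begins. camera_info takes no time and is no camera call.
- manip.sign_off(): hands the job in; it is judged then, once.
The state is a dict: "clock": time; "joints": joint angles; "qd": joint speeds; "effort": joint torques, N m; "eef_pos": TCP position; "eef_rot": TCP orientation; "wrist_force": force on the tool from outside, world axes, zero at the start; "moment": the same for the moment, N m; "finger_gap": finger opening in mm; "finger_force": force on a finger pad.
Only numpy, scipy, OpenCV 4.12 (cv2) and the standard library are available. Lean on these libraries where they do the work, as an engineer would, in place of code of your own. Each camera call takes 0.05 s, during which the arm holds its last target. There are 200 camera calls.

## Working session

There is one attempt and no reset: what is moved stays moved. The work goes in short steps, Python scripts to look and compute and a tool call to move; the robot and the scene stay as the last step left them, time stands still between calls to the robot, and variables do not carry over. Pictures are saved under pics/ and viewed, at most 10 in all, crops included, and the job is handed in when it is done.

Besides the shell and the picture viewer there is one more tool, called as name(argument=value, ...) on one line, values as JSON. step_arm: Moves the arm, as the interface text tells. Its arguments: {"type":"object","properties":{"series":{"type":"array"},"squeeze":{"type":"number"}},"required":["series"]}

```bash
mkdir -p pics; cat > h.py <<'E'
import numpy as np, cv2
from cell import manip
from scipy.spatial.transform import Rotation as R
def grab(n):
    p,d=manip.camera(n); i=manip.camera_info(n); np.savez(f'{n}.npz',p=p,d=d); return p,d,i
def rot(i):
    o=np.array(i['orientation'],float)
    return o if o.shape==(3,3) else R.from_euler('xyz',o).as_matrix()
def f(i): return 192/np.tan(np.radians(i['fovy'])/2)
def cloud(d,i):
    v,u=np.mgrid[:384,:512]; F=f(i)
    c=np.dstack([(u-i['cx'])/F*d,(v-i['cy'])/F*d,d])
    return c@rot(i).T+np.array(i['eye'])
def plane(u,v,z,i):
    r=rot(i)@np.array([(u-i['cx'])/f(i),(v-i['cy'])/f(i),1]); e=np.array(i['eye']); return e+r*(z-e[2])/r[2]
def proj(P,i):
    c=rot(i).T@(np.array(P)-np.array(i['eye'])); return c[:2]/c[2]*f(i)+[i['cx'],i['cy']]
E
python3 - <<'E'
from h import *
for n in('top','side'):
    p,d,i=grab(n); print(n,i); cv2.imwrite(f'pics/{n}0.png',cv2.resize(p,(800,600)))
print(manip.read_state())
E
```

```text
top {'fovy': 57.317429513994654, 'cx': 254.38465228972123, 'cy': 188.34580477166253, 'eye': array([ 339.5332127 ,   37.17083841, 1074.28100268]), 'orientation': array([-2.93817749e+00, -2.02893693e-03, -1.69933230e+00])}
side {'fovy': 44.267375864476605, 'cx': 254.88215027742766, 'cy': 200.39658300264517, 'eye': array([ 121.302437  , 1050.57858687, 1081.79769042]), 'orientation': array([-2.2751439 , -0.01190452, -2.74460567])}
{'clock': 0.1, 'joints': array([ 1.15939848e+00,  3.00424485e-01,  1.52151243e+00,  6.22627161e-06,
        1.32069066e+00, -6.66164567e-02]), 'qd': array([-0.00055909, -0.00313486, -0.00247296,  0.00082085, -0.00118123,
        0.00053376]), 'effort': array([ 1.12407946e-03, -5.32641363e+01, -3.53281510e+01,  7.09531526e-02,
        2.35219148e-02, -4.41467603e-05]), 'eef_pos': array([185.82269413, 517.44019122, 229.94092532]), 'eef_rot': array([-3.14056043e+00, -7.49091785e-05,  2.79680969e+00]), 'wrist_force': array([ 0.19960656, -0.01484159,  0.47091338]), 'moment': array([-0.04696926, -0.02782099,  0.02848379]), 'finger_force': 0.0, 'finger_gap': 93.94044305701573}
```

View pics/top0.png

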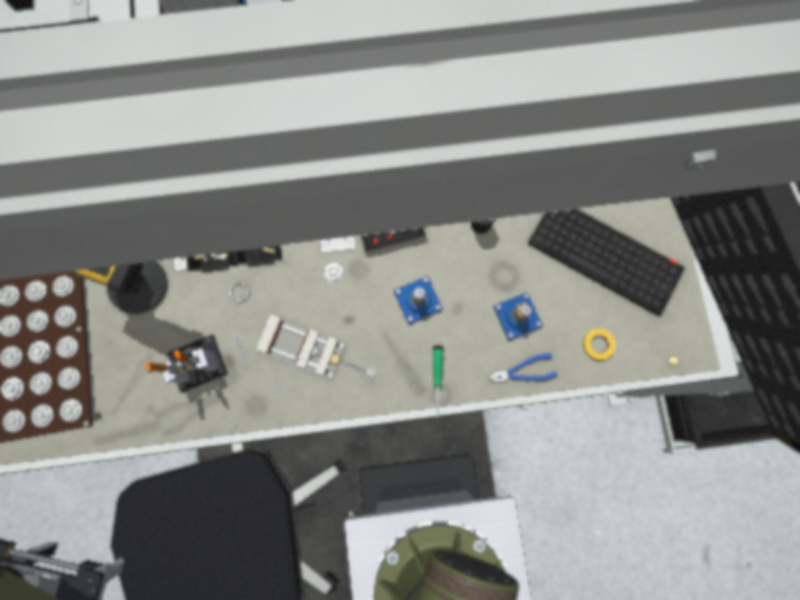

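View pics/side0.png

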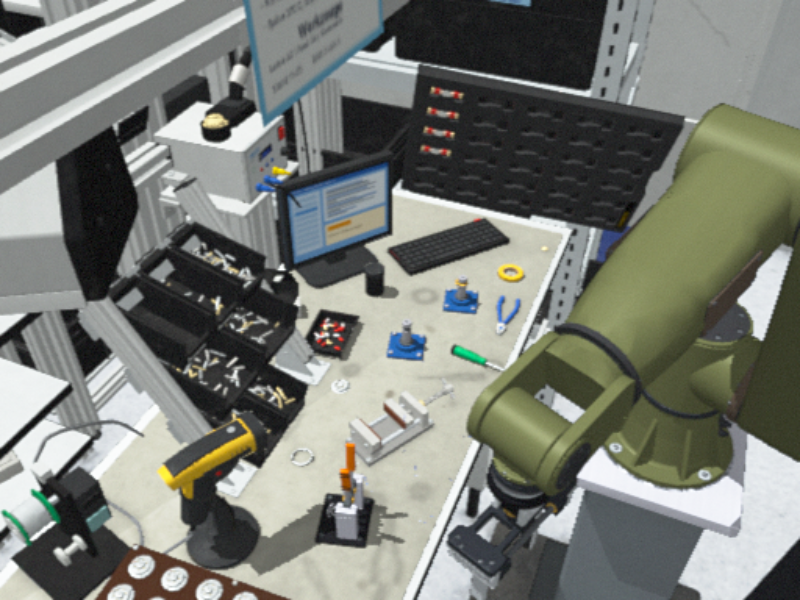

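The top view shows the stand with the orange handles at (180,365), a bare-looking stub at (418,298), and a stub with a brass ring at (520,315). In the side view the handles are at (348,465), the bare stub at (407,345) and the finished one at (461,295).

```bash
python3 - <<'E'
from h import *
for n in('top','side'):
    z=np.load(n+'.npz'); p,d=z['p'],z['d']; i=manip.camera_info(n); C=cloud(d,i); h=cv2.cvtColor(p,cv2.COLOR_BGR2HSV)
    def blobs(lo,hi,name,zr,mn=15):
        m=(cv2.inRange(h,lo,hi)>0)&(d>0)&(C[...,2]>zr[0])&(C[...,2]<zr[1])&(np.hypot(C[...,0],C[...,1])<900)
        k,L,s,c=cv2.connectedComponentsWithStats(m.astype(np.uint8))
        for j in range(1,k):
            if s[j,4]>=mn:
                q=C[L==j]; print(n,name,s[j],c[j].round(1),'med',np.median(q,0).round(1),'lo',np.percentile(q,3,0).round(),'hi',np.percentile(q,97,0).round())
                if name=='blue':
                    r=cv2.minAreaRect(np.float32(q[(abs(q[:,2]-20)<8)][:,:2])); print('  rect',np.round(r[0],1),np.round(r[1],1),round(r[2],1))
    blobs((3,150,110),(17,255,255),'orange',(60,260),6)
    blobs((100,120,60),(125,255,255),'blue',(5,40),60)
    b=C[(abs(C[...,2])<15)&(C[...,0]>250)&(C[...,0]<600)&(abs(C[...,1])<500)]; print('bench z',np.median(b[:,2]))
    for (x,y) in ():pass
t=np.load('top.npz')['p']; s=np.load('side.npz')['p']
a=cv2.resize(t[200:275,80:160],(400,375),interpolation=2); b=cv2.resize(s[270:360,190:250],(267,400),interpolation=2)[:375]
c1=cv2.resize(t[165:225,240:360],(400,200),interpolation=2); c2=cv2.resize(s[170:235,240:320],(267,217),interpolation=2)
W=np.zeros((592,667,3),np.uint8); W[:375,:400]=a; W[:375,400:]=b; W[375:575,:400]=c1; W[375:592,400:]=c2
cv2.imwrite('pics/c1.png',W)
E
```

```text
top orange [112 224   4   6  20] [113.6 226.6] med [470.8 382.  172.6] lo [464. 379. 167.] hi [478. 386. 175.]
top orange [ 94 233   4   4  15] [ 95.6 234.4] med [457.7 428.6 170.5] lo [453. 427. 165.] hi [461. 432. 176.]
top blue [254 179  26  26 347] [266.8 192.2] med [537.1 -27.2   9.9] lo [509. -63.   6.] hi [574.   2.  21.]
  rect [547.5 -26.1] [58.6 69.4] 64.6
top blue [318 189  27  27 326] [330.1 203. ] med [ 476.8 -213.2    9.8] lo [ 452. -254.    6.] hi [ 519. -188.   21.]
  rect [ 481.6 -209.6] [61.2 53.8] 48.1
bench z 1.1190129026415434
side orange [218 284   9  21 102] [223.3 293.7] med [468.  390.6 158.9] lo [453. 384. 124.] hi [475. 437. 176.]
side orange [219 306   5   7  30] [221.  308.5] med [456.8 433.1 145.1] lo [452. 429. 129.] hi [461. 436. 156.]
side blue [284 185  22  15 193] [294.4 192.8] med [ 480.8 -205.7   10.5] lo [ 451. -253.    6.] hi [ 518. -181.   23.]
  rect [ 481.2 -211.8] [53.9 57.8] 8.2
side blue [248 213  24  17 258] [259.8 221.9] med [534.6 -15.8  11.1] lo [507. -63.   6.] hi [576.  12.  22.]
  rect [541.8 -21.8] [67.8 68. ] 18.0
bench z 2.158463384952711
```

View pics/c1.png

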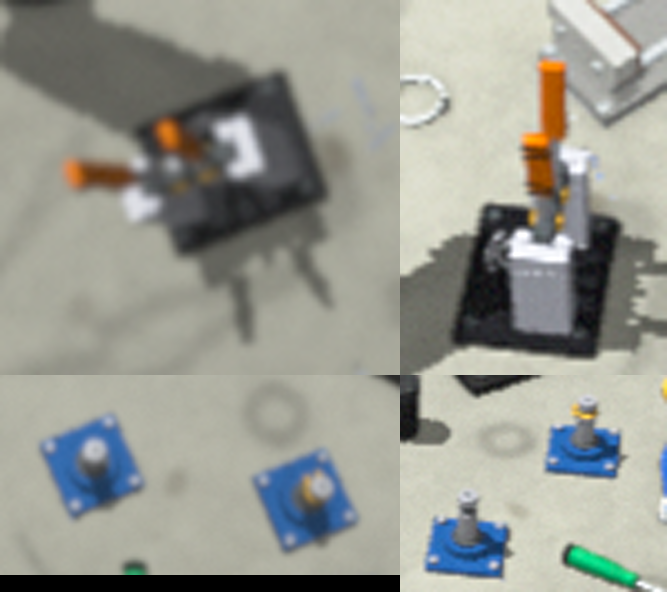

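The crop confirms the bare stub is the left one: top image (268,187), side image (260,206). The ring pokes out to the left of the posts in the side view, so the pliers' +x points roughly along world +x.

```bash
python3 - <<'E'
from h import *
def two(a,b,ia,ib):
    def ray(u,i): r=rot(i)@np.array([(u[0]-i['cx'])/f(i),(u[1]-i['cy'])/f(i),1]); return np.array(i['eye']),r/np.linalg.norm(r)
    e1,r1=ray(a,ia);e2,r2=ray(b,ib)
    s=np.linalg.lstsq(np.c_[r1,-r2],e2-e1,rcond=None)[0]; P,Q=e1+s[0]*r1,e2+s[1]*r2
    return (P+Q)/2,np.linalg.norm(P-Q)
it,is_=manip.camera_info('top'),manip.camera_info('side')
print('shaft 2v',two((268.5,187.5),(260.4,206.3),it,is_),plane(268.5,187.5,75,it),plane(260.4,206.3,75,is_))
for n,i in(('top',it),('side',is_)):
    z=np.load(n+'.npz'); p,d=z['p'],z['d']; C=cloud(d,i); h=cv2.cvtColor(p,cv2.COLOR_BGR2HSV)
    near=np.hypot(C[...,0]-470,C[...,1]-405)<110
    m=near&(h[...,1]<50)&(h[...,2]>150)&(C[...,2]>60)&(C[...,2]<105)
    k,L,s,c=cv2.connectedComponentsWithStats(m.astype(np.uint8))
    for j in range(1,k):
        if s[j,4]>5: print(n,'post',s[j,4],c[j].round(1),plane(*c[j],83,i).round(1),np.median(C[L==j],0).round(1))
    # base: dark, low
    m=(near&(h[...,2]<75)&(C[...,2]<16)&(C[...,2]>5)).astype(np.uint8)
    v,u=np.nonzero(m); q=np.array([plane(a,b,10,i)[:2] for a,b in zip(u,v)],np.float32)
    print(n,'base',len(q),cv2.minAreaRect(q))
    # stub shaft
    m=(np.hypot(C[...,0]-541,C[...,1]+24)<30)&(C[...,2]>66)&(C[...,2]<90)
    v,u=np.nonzero(m); print(n,'shaft',len(u),u.mean(),v.mean(),plane(u.mean(),v.mean(),75,i).round(1),C[m].mean(0).round(1))
    m=(np.hypot(C[...,0]-541,C[...,1]+24)<70)&(cv2.inRange(h,(100,120,60),(125,255,255))>0)
    v,u=np.nonzero(m); q=np.array([plane(a,b,8,i)[:2] for a,b in zip(u,v)],np.float32); print(n,'flange',cv2.minAreaRect(q))
E
```

```text
shaft 2v (array([542.42298732, -32.57908392,  69.48157673]), np.float64(0.7409530971134377)) [540.94099334 -32.26750919  75.        ] [540.50927342 -26.66915743  75.        ]
top post 67 [128.1 229. ] [471.8 376.2  83. ] [471.7 376.5  82. ]
top post 37 [107.6 240.6] [446.5 434.7  83. ] [446.4 436.1  81.8]
top base 391 ((472.6044006347656, 408.5029296875), (84.76983642578125, 91.11772155761719), 16.623323440551758)
top shaft 39 268.0 187.4102564102564 [541.4 -30.9  75. ] [541.7 -31.   73.4]
top flange ((542.107666015625, -30.697898864746094), (70.75936126708984, 70.0496597290039), 16.025850296020508)
side post 32 [228.7 306. ] [463.9 377.7  83. ] [463.6 377.1  83.1]
side post 106 [220.7 327.1] [454.8 443.6  83. ] [455.5 442.6  82.1]
side base 526 ((473.7293701171875, 414.4554443359375), (84.45800018310547, 94.3738021850586), 15.422390937805176)
side shaft 30 259.53333333333336 206.5 [542.7 -24.6  75. ] [543.6 -26.9  72.9]
side flange ((542.072021484375, -28.24713134765625), (72.53349304199219, 76.28488159179688), 15.557631492614746)
```

step_arm(series=[50, -20, 0, 0.125, 0, 50, -20, 0, 0.125, 0, 50, -20, 0, 0.125, 0, 50, -20, 0, 0.125, 0, 50, -20, 0, 0.125, 0, 28, -9, 0, 0, 0, 0, 0, 0, 0, 0, 0, 0, 0, 0, 0], squeeze=50)

```text
clock: 1.1
eef_pos: [463.1, 408.9, 230.2]
eef_rot: [-3.141, -0.001, -2.861]
wrist_force: [-0.3, -0.7, 0.6]
finger_gap: 94.0
finger_force: 0.0
```

```bash
python3 - <<'E'
from h import *
p,d,i=grab('side')
u,v=proj([464,408,150],i).astype(int); print(u,v)
h=cv2.cvtColor(p,cv2.COLOR_BGR2HSV); C=cloud(d,i)
m=(cv2.inRange(h,(3,150,90),(17,255,255))>0)&(np.hypot(C[...,0]-464,C[...,1]-408)<60)
k,L,s,c=cv2.connectedComponentsWithStats(m.astype(np.uint8))
for j in range(1,k):
    if s[j,4]>5:
        q=C[L==j]; print(s[j],c[j].round(1),np.median(q,0).round(1),np.percentile(q,[3,97],axis=0).round())
        for zz in (140,150): pass
x0,y0=max(u-45,0),max(v-60,0); cv2.imwrite('pics/s1.png',cv2.resize(p[y0:y0+100,x0:x0+100],(600,600),interpolation=2)); print(x0,y0)
E
```

```text
222 298
[219 285   8  29 118] [223.  298.1] [465.  392.2 150.5] [[452. 386. 123.]
 [474. 436. 173.]]
177 238
```

View pics/s1.png

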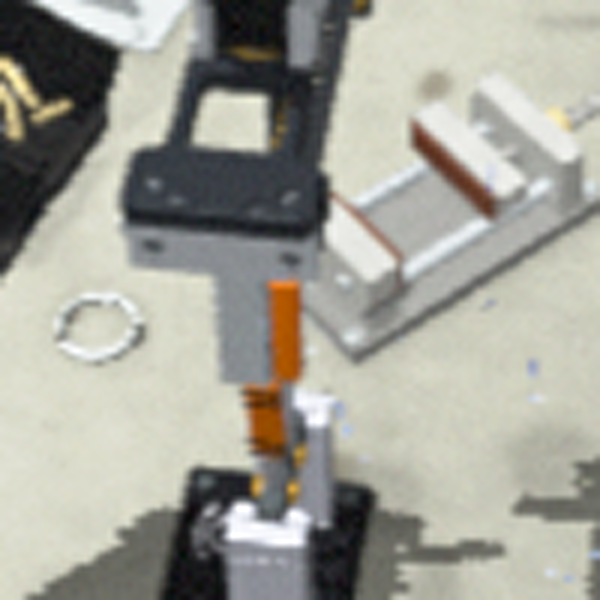

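```bash
python3 - <<'E'
from h import *
i=manip.camera_info('side'); ax=np.array([.961,.276,0]); ay=np.array([-.276,.961,0])
t=np.array([463.1,408.9,205])
for k in (47,59.5):
  for x in(-8,8): print('tip',k,x,(proj(t+k*ay+x*ax,i)-[177,238])*6)
g=np.array([463.1,408.9,147])
for y in(26,-12):
  for z in(-30,28):
    for x in(-5,5): print('handle',y,z,x,(proj(g+[0,0,z]+(y+np.sign(y)*z*.12)*ay+x*ax,i)-[177,238])*6)
E
```

```text
tip 47 -8 [270.80372052 374.97683996]
tip 47 8 [229.52860465 370.7092862 ]
tip 59.5 -8 [265.20930112 401.45431932]
tip 59.5 8 [223.57718866 397.1170082 ]
handle 26 -30 -5 [280.86477827 460.35524791]
handle 26 -30 5 [256.73796284 457.80139717]
handle 26 28 -5 [273.39331765 385.8337851 ]
handle 26 28 5 [248.34644747 383.23638432]
handle -12 -30 -5 [293.1833085  399.42774872]
handle -12 -30 5 [269.52403735 396.96628782]
handle -12 28 -5 [292.00167458 297.08224781]
handle -12 28 5 [267.67929015 294.62424351]
```

step_arm(series=[0, 1, -30, 0, 0, 0, 0, -30, 0, 0, 0, 0, -17, 0, 0, 0, 0, 0, 0, 0.2, 0, 0, 0, 0, 0.3, 0, 0, 0, 0, 0.35, 0, 0, 0, 0, 0.38], squeeze=5)

```text
clock: 2.02
eef_pos: [464.1, 409.7, 154.1]
eef_rot: [3.141, 0.001, -2.861]
wrist_force: [0.1, -0.4, 0.5]
finger_gap: 59.2
finger_force: 0.4
```

step_arm(series=[0, 0, 0, 0, 0.4, 0, 0, 0, 0, 0.42, 0, 0, 0, 0, 0.43])

```text
clock: 2.4
eef_pos: [464.2, 409.6, 154.1]
eef_rot: [3.141, 0.001, -2.862]
wrist_force: [0.3, -2.3, 5.2]
finger_gap: 53.6
finger_force: 3.5
```

```bash
python3 - <<'E'
from h import *
p,d,i=grab('top'); cv2.imwrite('pics/t2.png',cv2.resize(p[200:275,70:170],(800,600),interpolation=2))
p,d,i=grab('side'); cv2.imwrite('pics/s2.png',cv2.resize(p[262:352,177:277],(660,594),interpolation=2))
s=manip.read_state(); print(s['wrist_force'],s['moment'],s['finger_gap'],s['finger_force'])
E
```

```text
[-0.21526903 -2.15216867  4.8597816 ] [-0.35187156 -0.08103916  0.0231816 ] 53.604306211849064 3.547634897113312
```

View pics/s2.png

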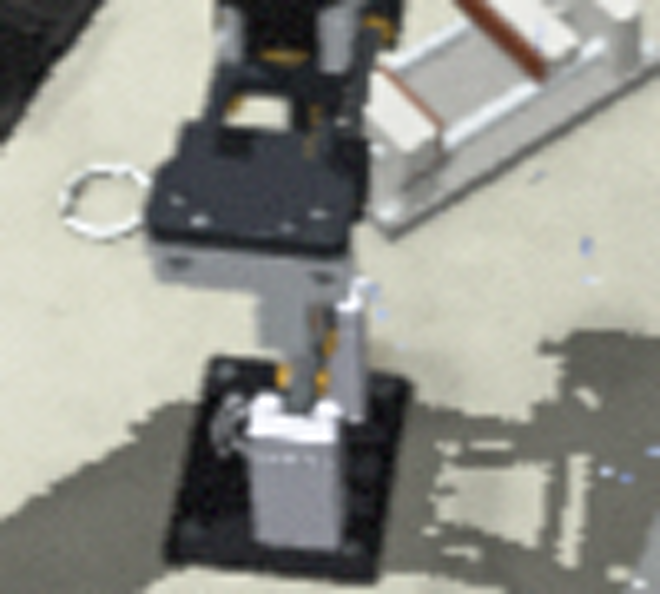

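step_arm(series=[0.3, -1, 0, 0, 0.43, 0, 0, 0, 0, 0.43])

```text
clock: 2.75
eef_pos: [464.3, 408.6, 153.7]
eef_rot: [3.142, 0.0, -2.861]
wrist_force: [-0.0, -1.2, 4.3]
finger_gap: 53.7
finger_force: 3.5
```

step_arm(series=[0.3, -1, 0, 0, 0.43, 0, 0, 0, 0, 0.45, 0, 0, 0, 0, 0.45])

```text
clock: 3.12
eef_pos: [464.5, 407.8, 153.6]
eef_rot: [3.141, 0.0, -2.861]
wrist_force: [-0.4, 1.4, 4.5]
finger_gap: 51.8
finger_force: 3.7
```

step_arm(series=[-0.1, 0.5, 0, 0, 0.5, 0, 0, 0, 0, 0.55, 0, 0, 0, 0, 0.6, 0, 0, 0, 0, 0.7, 0, 0, 0, 0, 0.8, 0, 0, 0, 0, 0.8], squeeze=40)

```text
clock: 3.88
eef_pos: [464.8, 408.2, 154.3]
eef_rot: [3.141, 0.001, -2.862]
wrist_force: [0.3, -0.7, 10.7]
finger_gap: 34.0
finger_force: 40.0
```

step_arm(series=[0, 0, 1, 0, 0.8, 0, 0, 4, 0, 0.8, 0, 0, 10, 0, 0.8, 0, 0, 0, 0, 0.8])

```text
clock: 4.38
eef_pos: [464.6, 408.3, 169.3]
eef_rot: [3.141, 0.001, -2.861]
wrist_force: [0.2, 0.5, -1.7]
finger_gap: 34.3
finger_force: 40.0
```

step_arm(series=[0, 0, 20, 0, 0.8, 0, 0, 25, 0, 0.8, 0, 0, 25, 0, 0.8, 0, 0, 25, 0, 0.8, 0, 0, 15, 0, 0.8, 0, 0, 0, 0, 0.8, 0, 0, 0, 0, 0.8])

```text
clock: 5.25
eef_pos: [464.2, 408.0, 277.2]
eef_rot: [-3.141, -0.002, -2.861]
wrist_force: [-0.3, -0.3, -2.9]
finger_gap: 34.2
finger_force: 40.0
```

```bash
python3 - <<'E'
from h import *
p,d,i=grab('side'); s=manip.read_state(); T=s['eef_pos']; print(T)
u,v=proj(T+[0,0,-80],i).astype(int); x0,y0=u-50,v-50; print(x0,y0)
np.save('c.npy',[x0,y0]); A=cv2.resize(p[y0:y0+100,x0:x0+100],(400,400),interpolation=2)
p,d,i=grab('top'); u,v=proj(T+[0,0,-80],i).astype(int); print(u-50,v-50)
B=cv2.resize(p[v-50:v+50,max(u-50,0):max(u-50,0)+100],(400,400),interpolation=2)
cv2.imwrite('pics/s3.png',np.hstack([A,B]))
E
```

```text
[464.17814832 407.96247322 277.16780191]
172 235
49 179
```

View pics/s3.png

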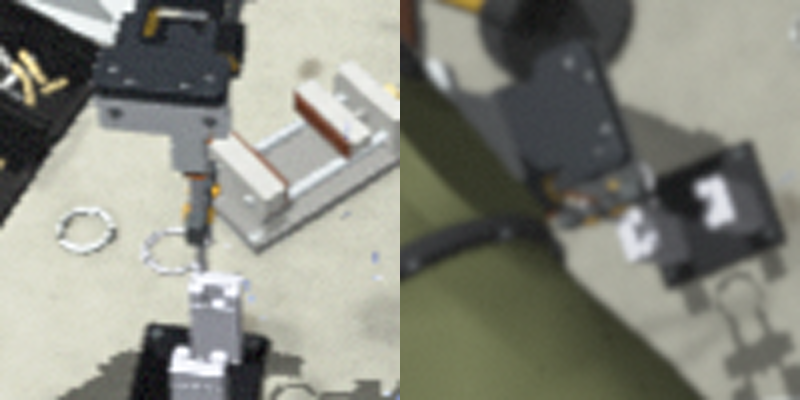

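step_arm(series=[3, -20, 0, 0, 0.8, 5, -40, 0, 0, 0.8, 6, -45, 0, 0, 0.8, 6, -45, 0, 0, 0.8, 6, -45, 0, 0, 0.8, 6, -45, 0, 0, 0.8, 6, -45, 0, 0, 0.8, 6, -45, 0, 0, 0.8, 6, -45, 0, 0, 0.8, 5, -40, 0, 0, 0.8, 3, -20, -10, 0, 0.8, 0, -7, -20, 0, 0.8, 0, 0, 0, 0, 0.8, 0, 0, 0, 0, 0.8])

```text
clock: 7.1
eef_pos: [522.3, -33.9, 249.2]
eef_rot: [-3.141, 0.001, -2.861]
wrist_force: [1.2, 0.4, -1.9]
finger_gap: 34.7
finger_force: 40.0
```

```bash
python3 - <<'E'
from h import *
s=manip.read_state(); T=s['eef_pos']; print(T,s['finger_gap'])
O=[]
for n in('side','top'):
    p,d,i=grab(n); u,v=proj([541,-28,95],i).astype(int); x0,y0=u-25,v-25; print(n,x0,y0,'pred ring',proj(T+[18.7,5.4,-126],i)-[x0,y0],'pred top',proj([541.5,-28.5,75],i)-[x0,y0])
    O.append(cv2.resize(p[y0:y0+50,x0:x0+50],(400,400),interpolation=2))
cv2.imwrite('pics/s4.png',np.hstack(O))
E
```

```text
[522.32561433 -33.91186463 249.16188163] 34.65142257903867
side 235 176 pred ring [25.76344271 18.50517927] pred top [25.33101593 29.88066069]
top 242 161 pred ring [25.872574   23.08846827] pred top [25.189554   26.47538395]
```

View pics/s4.png

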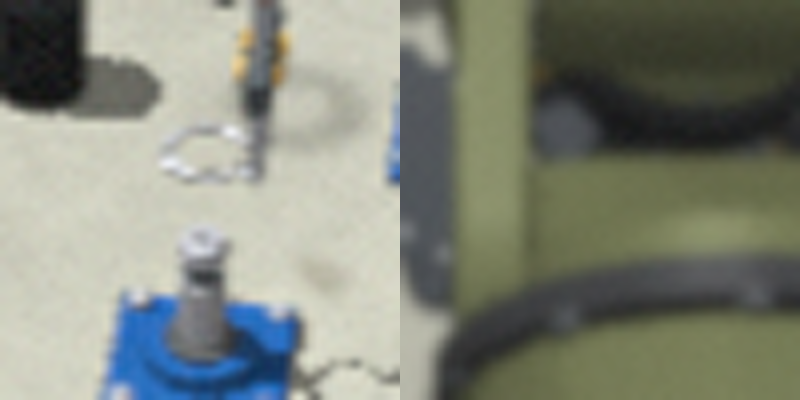

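```bash
python3 - <<'E'
from h import *
s=manip.read_state(); T=s['eef_pos']; i=manip.camera_info('side'); p=np.load('side.npz')['p']
a=np.linspace(0,2*np.pi,73)
for r,z,c in((20,0,T+[18.7,5.4,-126]),(13.75,0,T+[18.7,5.4,-126]),(10,0,np.array([541.5,-28.5,75]))):
    q=np.array([proj(c+[r*np.cos(t),r*np.sin(t),z],i) for t in a])-[235,176]; print(r,q.min(0),q.max(0))
c=T+[18.7,5.4,-126]
print('px/mm x,y,z',[(proj(c+e,i)-proj(c,i)).round(3) for e in np.eye(3)])
g=cv2.cvtColor(p,cv2.COLOR_BGR2GRAY)[176:226,235:285]
h=cv2.cvtColor(p,cv2.COLOR_BGR2HSV)[176:226,235:285]
print(g[13:26,16:36]); print(h[13:26,16:36,1]); print(g[26:36,20:32])
E
```

```text
20 [19.40139806 14.54027035] [31.95788338 22.55599645]
13.75 [21.3637069  15.77146602] [29.99509678 21.2819795 ]
10 [22.25754062 27.87161631] [28.40552393 31.90973791]
px/mm x,y,z [array([-0.291, -0.08 ]), array([-0.119,  0.184]), array([ 0.006, -0.242])]
[[100 101 125 183 204 206 200 200 195 195 194 190 179 165 112  70  58  93
  169 197]
 [128 132 173 204 205 200 202 197 196 197 196 193 189 179 137  93  85 118
  175 197]
 [201 202 202 204 204 205 202 196 188 192 187 187 201 191 167 136 116 133
  173 190]
 [204 204 205 203 205 206 196 177 166 156 155 181 233 228 184 143 112 137
  168 179]
 [201 203 206 205 206 195 180 191 203 204 203 198 196 198 193 149 112 130
  159 174]
 [203 205 207 203 183 173 189 204 204 202 202 203 200 198 170 128 121 150
  176 183]
 [208 208 205 199 195 204 205 203 202 201 202 203 204 196 185 142 130 172
  195 196]
 [204 206 206 206 231 236 218 209 203 198 193 196 200 177 164 133 126 177
  205 199]
 [205 208 205 206 190 176 202 225 199 171 164 187 200 187 197 163 131 178
  203 202]
 [204 207 204 204 206 197 183 161 166 177 180 171 170 190 183 158 157 189
  199
[... 892 characters left out ...]
 [20 21 20 21 20 20 20 24 24 21 21 16 21 22 22 23 17 20 20 20]
 [21 20 19 20 22 18 20 21 20 21 20 21 20 22 23 21 19 21 21 25]
 [17 20 20 19 20 19 18 20 20 25 22 17 21 21 22 22 22 20 22 23]]
[[202 207 205 202 202 201 201 205 206 204 206 204]
 [204 206 208 207 203 209 206 207 202 205 205 207]
 [201 200 203 206 207 204 207 206 207 207 207 206]
 [205 202 208 209 179 175 198 203 199 206 208 209]
 [203 205 200 209 204 184 191 163 159 194 205 207]
 [205 204 180 197 215 208 186 142 154 195 203 211]
 [204 203 189 157 141 130 118 119 178 205 208 208]
 [207 204 172 125 115 113 108 134 182 207 209 207]
 [212 209 185 120  71  63  65  95 174 202 204 209]
 [214 207 187 141 107  84  81 101 176 207 209 207]]
```

```bash
python3 - <<'E'
from h import *
i=manip.camera_info('side'); p=np.load('side.npz')['p']
g=cv2.cvtColor(p,cv2.COLOR_BGR2GRAY)[176:226,235:285]; h=cv2.cvtColor(p,cv2.COLOR_BGR2HSV)[176:226,235:285]
print(h[26:40,20:31,1]); print(g[36:42,20:31]) 
A=np.array([541.5,-28.5,0]); e=np.array(i['eye'])-A; e[2]=0; e/=np.linalg.norm(e)
for r,z in((-10,75),(10,75),(10,65),(7.5,55),(10,55)): print(r,z,proj(A+r*e+[0,0,z],i)-[235,176])
E
```

```text
[[ 19  23  20  21  18  21  20  22  21  21  21]
 [ 17  23  23  18  16  17  18  18  20  20  20]
 [ 20  19  15   7   2   4   6  11  18  21  22]
 [ 22  19   9   4   8  10  14   6  14  21  21]
 [ 20  18   0  12   9  13  12   6  11  21  21]
 [ 21  21   7  12  10  12  16   7  10  21  21]
 [ 21  21   7   8  14   8  10   2  19  20  22]
 [ 22  21  13   8  11   9   9   8  19  22  19]
 [ 23  19  10  16  21  15  23  13  17  22  23]
 [ 22  20   7  12  18  17  12   5  19  21  22]
 [  6   9   5   7   9   5  11   2  20  21  22]
 [159 133  67  17   4   4   2   7  10  11   3]
 [205 187  75  13  10  15   2  32 132 170 167]
 [201 147  50   6  13  11   2  25 147 199 198]]
[[200 200 167 148 161 140 112 109 169 203 205]
 [120 133 135 130 124 120 108 105 143 159 185]
 [ 97 103 129 132 120 116 108 102 103 107 119]
 [ 96 108 125 132 117 113 108 104  95  97 100]
 [103 112 127 128 121 115 105  95  79  91  98]
 [103 105 119 130 117 112 102  92  67  61  63]]
-10 75 [25.38259527 27.87251979]
10 75 [25.27892171 31.90884764]
10 65 [25.2194767  34.22322364]
7.5 55 [25.17364041 36.00777009]
10 55 [25.16053168 36.51813307]
```

step_arm(series=[2, -1, 0, 0, 0.8, 0, 0, -20, 0, 0.8, 0, 0, -15, 0, 0.8, 0, 0, -4, 0, 0.8, 0, 0, 0, 0, 0.8, 0, 0, 0, 0, 0.8])

```text
clock: 7.95
eef_pos: [524.6, -34.9, 210.1]
eef_rot: [-3.141, 0.001, -2.861]
wrist_force: [0.7, 0.0, -2.8]
finger_gap: 34.7
finger_force: 40.0
```

```bash
python3 - <<'E'
from h import *
p,d,i=grab('side'); s=manip.read_state(); T=s['eef_pos']; print(T,s['wrist_force'])
cv2.imwrite('pics/s5.png',cv2.resize(p[176:226,235:285],(600,600),interpolation=2))
a=np.linspace(0,2*np.pi,73); c=T+[18.7,5.4,-126]
q=np.array([proj(c+[20*np.cos(t),20*np.sin(t),0],i) for t in a])-[235,176]; print(q.min(0),q.max(0))
h=cv2.cvtColor(p,cv2.COLOR_BGR2HSV)[176:226,235:285]; print(h[22:36,16:34,1])
E
```

```text
[524.610486   -34.90749129 209.99446015] [ 0.68164912 -0.06163924 -1.89837853]
[18.81830495 23.46673561] [31.15391444 31.51950513]
[[22 20 18 20 18 21 17 19 21 22 20 21 21 11 24 19  8 19]
 [19 22 23 17 19 20 20 25 18 18 23 20 21 17 14 24  8 16]
 [18 20 18 21 15 14 18  9  8  9 12 12 16 16 16  5  8 20]
 [16 19 19 17  9  5  4  5  8  8  8  5  4  9  8  8  7 19]
 [20 23 17 10  1  5 15 18 23 21 23 20 11  2  6 10 11 21]
 [16 22 21  2  6 12 25 20 19 18 20 20 21 16  7  4 17 18]
 [20 22 18  2  7  2 18  6  2  4  4  7 16 15  9  8 18 22]
 [17 18 17  7  6  6  5  4 14 10 11  8 10 14  3  6 17 18]
 [24 20 20 21 15  5  3 12 13 15 10 12  8  4  9  5 18 21]
 [19 21 18 21 22 17  8 16 11 12 11  9 11 18  5  6 20 21]
 [17 19 20 18 21 20 14  6 12 10 19  4 20 19 19 20 21 17]
 [18 21 21 25 23 20 21  6  9 15 11  6 21 22 22 18 20 19]
 [24 18 23 25 21 20  8  6 24 16  8  3 21 17 21 24 22 23]
 [18 16 19 22 22 20  7  8 12 25  7  7 16 18 19 22 23 22]]
```

View pics/s5.png

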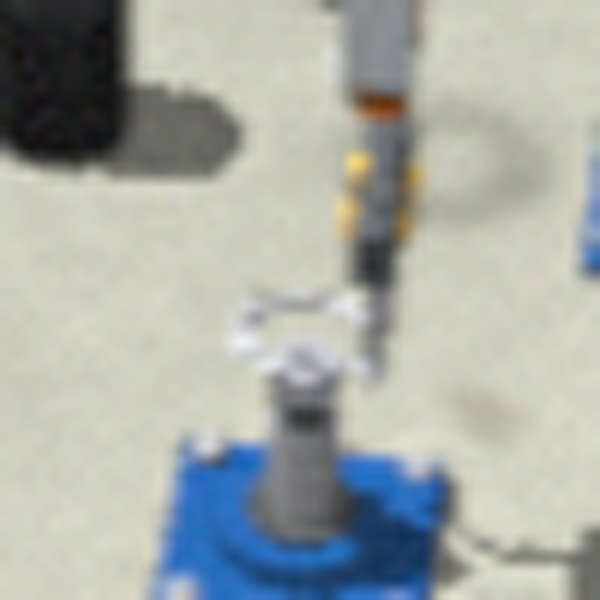

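step_arm(series=[0, 0, -3, 0, 0.8, 0, 0, -3, 0, 0.8, 0, 0, -3, 0, 0.8, 0, 0, -2, 0, 0.8, 0, 0, 0, 0, 0.8])

```text
clock: 8.62
eef_pos: [524.4, -34.9, 198.3]
eef_rot: [3.141, -0.0, -2.861]
wrist_force: [-0.5, -0.4, -1.4]
finger_gap: 34.4
finger_force: 40.0
```

step_arm(series=[0, 1, 0, 0, 0.8, 0, 1, 0, 0, 0.8, 0, 0, 0, 0, 0.8], squeeze=50)

```text
clock: 9.0
eef_pos: [524.4, -32.8, 198.5]
eef_rot: [-3.142, 0.0, -2.861]
wrist_force: [-0.6, -1.0, -2.2]
finger_gap: 34.0
finger_force: 50.0
```

step_arm(series=[0, -2, 0, 0, 0.8, 0, -1, 0, 0, 0.8, 0, -1, 0, 0, 0.8, 0, 0, 0, 0, 0.8])

```text
clock: 9.5
eef_pos: [524.4, -37.0, 198.4]
eef_rot: [-3.142, 0.0, -2.862]
wrist_force: [0.8, -0.1, -1.6]
finger_gap: 33.5
finger_force: 50.0
```

step_arm(series=[0, 2, 0, 0, 0.8, 1, 0, 0, 0, 0.8, 1, 0, 0, 0, 0.8, 0, 0, 0, 0, 0.8])

```text
clock: 10.0
eef_pos: [526.5, -34.9, 198.4]
eef_rot: [-3.142, -0.0, -2.861]
wrist_force: [-0.8, 0.1, -1.7]
finger_gap: 33.6
finger_force: 50.0
```

step_arm(series=[-2, 0, 0, 0, 0.8, -1, 0, 0, 0, 0.8, -1, 0, 0, 0, 0.8, 0, 0, 0, 0, 0.8])

```text
clock: 10.5
eef_pos: [522.4, -34.9, 198.5]
eef_rot: [-3.142, 0.0, -2.861]
wrist_force: [-0.1, 0.6, -2.2]
finger_gap: 33.9
finger_force: 50.0
```

step_arm(series=[1, 0, 0, 0, 0.8, 1, 0, 0, 0, 0.8, 0, 0, -2, 0, 0.8, 0, 0, -2, 0, 0.8, 0, 0, -3, 0, 0.8, 0, 0, -3, 0, 0.8, 0, 0, -2, 0, 0.8, 0, 0, 0, 0, 0.8, 0, 0, 0, 0, 0.8])

```text
clock: 11.62
eef_pos: [524.5, -34.9, 186.5]
eef_rot: [-3.141, 0.0, -2.861]
wrist_force: [-0.4, 0.1, -1.6]
finger_gap: 33.8
finger_force: 50.0
```

```bash
python3 - <<'E'
from h import *
p,d,i=grab('side'); s=manip.read_state(); T=s['eef_pos']; print(T,s['wrist_force'],s['finger_gap'])
cv2.imwrite('pics/s6.png',cv2.resize(p[191:231,240:280],(600,600),interpolation=2))
a=np.linspace(0,2*np.pi,73)
for r in(20,13.75):
  for c in(T+[18.7,5.4,-126],np.array([543.3,-29.5,60])):
    q=np.array([proj(c+[r*np.cos(t),r*np.sin(t),0],i) for t in a])-[240,191]; print(r,q.min(0),q.max(0))
h=cv2.cvtColor(p,cv2.COLOR_BGR2HSV)[191:231,240:280]; g=cv2.cvtColor(p,cv2.COLOR_BGR2GRAY)[191:231,240:280]; print(h[11:27,11:30,1]);print(g[11:27,11:30])
E
```

```text
[524.43625977 -34.90113228 186.52149595] [-0.13510916 -0.85361387 -1.74121701] 33.81629818889598
20 [13.79168006 13.90251649] [26.00632109 21.98375433]
20 [13.74377008 14.00900305] [25.95538046 22.09033195]
13.75 [15.70065001 15.14435414] [24.09708605 20.69992065]
13.75 [15.65227284 15.25085984] [24.04662588 20.80648909]
[[ 23  17  21  21  17  22  20  21  22  21  20  21  23  12  31  25   9  24
   21]
 [ 22  21  21  21  21  22  21  21  18  17  16  20  21  10  19  24  14  19
   21]
 [ 18  23  16  21  22  16  18   7   4   5   2   5  17  14  14  27  20  21
   18]
 [ 16  18  19  17  17  19   9   5  11  13  11   5  10  16   5   0   8  17
   17]
 [ 20  21  21  19  14  12   5  12  10  15  10  13   3  14   5   7  10  18
   21]
 [ 22  20  19  12   1   4   9   8  14  10  16  13   6   2   7  18  10  16
   18]
 [ 20  20  18   3   1   2   4   8   7  13   6   8  13   7   5   6  11  18
   21]
 [ 22  17  20   0   5  13  12   2  13  13   7  10  19  17   8   8  16  22
   19]
 [ 21  20  19   1   4   1   7  10  17  33  18   0  14  13   5   6  22  24
   24]
 [ 20  18  19  12   1   3   4  13  14  12   7  1
[... 1116 characters left out ...]
 125 116 116 109 132 183 195 152 129 177 210
  209]
 [209 206 212 235 238 226 190 125  75  63  66  95 176 202 155 130 182 209
  208]
 [209 208 203 189 196 217 206 165 125 105 107 120 184 227 182 147 189 209
  213]
 [192 211 186 182 179 161 202 226 219 207 188 173 167 167 160 151 188 215
  219]
 [179 197 150 114 115 118 124 123 126 121 106 103 141 157 152 155 190 210
  214]
 [116 110  83  82 101 102 102  99 110 109 105 103 104 105 113 116 129 171
  202]
 [101 101  92 104 100 107 105 109 111 113 110  97  98  96  96  93 105 140
  171]
 [ 97 101 103 100 102 111 124 121 108 113 104  94  75  65  63  89 100 104
  113]
 [ 96 100 102 101 105 110 118 126 117 111 107  90  73  54  54  80  92  95
  100]]
```

View pics/s6.png

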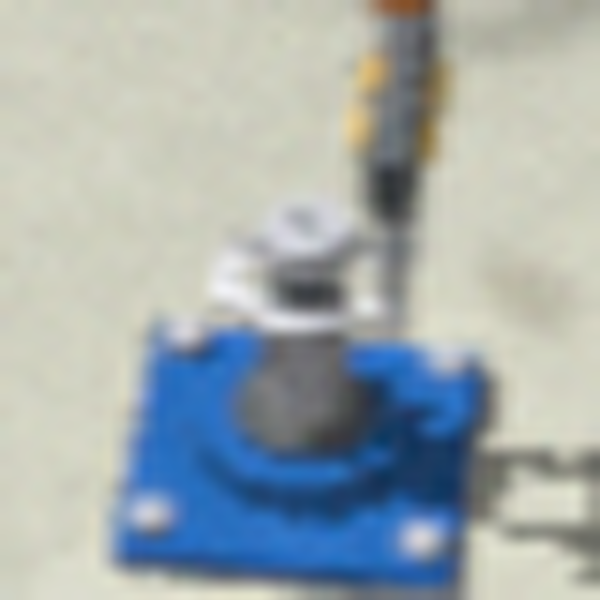

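The ring sits round the stub at the dark groove (centre about (300,285) in the crop). There is no side force, and the earlier ±2 mm shifts in x and y met no contact. I'm handing in.

```bash
python3 -c "
from cell import manip
print(manip.sign_off())"
```

```text
the job is handed in; nothing more can be done
None
```

I handed the job in with the ring still spread and the pliers held squeezed. By my measurements it is level with the bare stub's groove (about 0.5 mm high), centred to within about 2 mm, and shows no sign of contact; the interface returned no verdict.

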